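# Screw a grinder's retaining ring home with a pin spanner

## Task

Take the red-handled pin spanner from its wooden rest, seat both of its pins fully in holes of the brass retaining ring of the coffee-grinder burr housing, and turn the ring clockwise (seen from above) until it is fully home at its stop, flush with the housing's rim. Press and turn gently, feeling for the holes rather than forcing the pins, turn the ring only with the spanner and not with the gripper's fingers, leave the tamper, shot glass and shaker alone, then lay the spanner back in the groove of its rest, pins down, and let go.

Things in the scene. Friction and masses are not known exactly. Their poses are not given: they have to be found in the camera images.
- spanner: Pin spanner, about 0.24 kg (varies). Steel bar 74 x 20 x 7 mm; origin at the centre of the bar's underside, x along the bar, z up. Two round pins, 6 mm diameter with ball ends, stand down 9 mm from the underside at x = +27 and -27 mm. Red upright grip in the middle. At the start it lies in the rest, pins in the groove, origin 17 mm above the worktop.
- spanner_grip (a point): Where to take the spanner: in the red grip, 45 mm above the spanner's origin. The grip is 24 mm along x and 15 mm thick along y, and reaches from 11 to 67 mm above the origin. Pinch it from above across the 15 mm, firmly, so that it does not twist.
- pin_a (a point): End of the spanner pin at x = +27 mm (spanner frame 27, 0, -9 mm). With both pins fully in, the bar lies on the ring's face: spanner origin level with ring_face.
- pin_b (a point): End of the spanner pin at x = -27 mm (spanner frame -27, 0, -9 mm). With the pins standing on the face between holes, the spanner's origin is 9 mm above ring_face.
- grinder: Burr housing of a coffee grinder, fixed to the worktop: round aluminium plate 120 mm diameter, grey cup 94 mm diameter, bore 80 mm, rim 44 mm above the origin. Origin at the centre of the underside, z up along the ring's axis.
- ring_face (a point): Centre of the brass ring's top face, on the axis. Ring: 77 mm outer, 34 mm inner diameter, 12 mm thick, eight equally spaced through holes (every 45 degrees) of 8.4 mm on a 54 mm diameter circle; the pins fit any two holes facing each other, with 1.2 mm play. This point sinks with the ring but does NOT turn with it: no listed orientation tells where the holes are.
- ring_home (a point): Where ring_face comes to lie when the ring is home: on the axis, level with the rim, 44 mm above the grinder's origin. The ring sinks 3.5 mm per radian of clockwise turn (from above) and starts 0.45 to 0.95 rad short of its hard stop there. Turning takes about 0.25 N m, and more only at the stop: 0.45 N m there is enough, over 0.7 too much. Pressing does not turn it.
- rest: Wooden rest, fixed to the worktop, 112 x 54 mm, long axis x; origin at the centre of its underside. Deck 17 mm above the origin, cut along x by a groove 11 mm wide and 12 mm deep for the pins; end blocks rise 5.5 mm above the deck, 90 mm apart. The spanner lies along the groove either way round.
- tamper: Coffee tamper, black handle and steel foot, 58 mm diameter, 95 mm high, standing loose; bystander. Origin under its foot.
- shot_glass: Small glass, 48 mm diameter, 60 mm high, standing loose; bystander. Origin under its foot.
- cocoa_shaker: Shaker jar with a whitish lid, 44 mm diameter, 109 mm high, standing loose; bystander. Origin under its foot.

How it is judged (in metres and radians):
On the way, in this order (a step that is already met when the one before it is completed fails the run):
1. both pins are down in holes of the ring, the ring not yet home (z of each of pin_a, pin_b in the frame of ring_face below -0.005 m and horizontal distance between spanner and ring_face below 0.004 m and z of ring_face in the frame of grinder above 0.0449 m), for 0.2 s.
2. the ring is turned home to its stop with both pins still in its holes (z of each of pin_a, pin_b in the frame of ring_face below -0.005 m and horizontal distance between spanner and ring_face below 0.004 m and z of ring_face in the frame of grinder below 0.0444 m), for 0.2 s.
At the end, for the whole second after the job is handed in: The ring's face is flush with the rim (within 0.4 mm of its home height), and the spanner lies at rest in the groove of its rest, pins down and upright (bar on the deck within 2 mm, centred within 12 mm along and 5 mm across, lined up within 0.15 rad), let go (z of ring_face in the frame of grinder below 0.0444 m and z of spanner in the frame of rest between 0.015 and 0.019 m and x of spanner in the frame of rest between -0.012 and 0.012 m and y of spanner in the frame of rest between -0.005 and 0.005 m and angle between the x axis of spanner and the x axis of rest, either way round below 0.15 rad and angle between spanner's own z axis and vertical below 0.1 rad and linear speed of spanner below 0.02 m/s and contact force between the fingers and spanner below 0.1 N); the robot touches nothing.
It fails at once if the spanner is forced against the ring or its housing with more than 40 N (contact force between spanner and grinder above 40 N).
It fails at once if the gripper's fingers push on the ring or its housing (contact force between the fingers and grinder above 3 N).
It fails at once if the tamper is moved more than 25 mm or tipped (distance of tamper from where it was at the start of the episode above 0.025 m or angle between tamper's own z axis and vertical above 0.3 rad).
It fails at once if the shot glass is moved more than 25 mm or tipped (distance of shot_glass from where it was at the start of the episode above 0.025 m or angle between shot_glass's own z axis and vertical above 0.3 rad).
It fails at once if the cocoa shaker is moved more than 25 mm or tipped (distance of cocoa_shaker from where it was at the start of the episode above 0.025 m or angle between cocoa_shaker's own z axis and vertical above 0.3 rad).
It also fails if it takes over 72 s, if anything falls off the work surface, if the arm or the gripper's body presses on something with over 40 N, if the wrist force passes 120 N, or if a joint passes its speed limit or range.

## Robot

A 6-joint arm with a two-finger parallel gripper is mounted at the origin on a cart in front of the work surface, level with it; the furniture and walls round the work are solid. World frame = base frame: x ahead of the robot, y to its left, z up, the work surface at z = 0. Lengths are in mm, angles in rad, forces in N, time in s.
With the tool pointing down it reaches from about 350 to 925 mm from the base axis. Payload 6.4 kg.
Tool frame: the origin (TCP) lies on the centre line of the jaws, within the pads' length; the fingertips stand 22 mm ahead of it and the grasp point (between the pads) lies 3 mm ahead of it; z points along the fingers, y is the line along which they close (so a half turn about z gives the same grasp; the last joint's range is limited). The gripper opens to 85 mm and grips with 20 to 120 N. Pads are 22 mm wide; open, the fingers measure 114 mm over their backs; the gripper's body (76 mm by 85 mm) begins 54 mm behind the grasp point. The pads swing forward as they close: fully open they stand 13 mm farther back than shut.
Start: joints at [-1.364, 0.245, 1.558, -0, 1.339, -0.174], TCP at [241.587, -603.448, 253.29] pointing down, gripper open.
Joint ranges: [-3.13, 3.13], [-1.02, 2.26], [0.13, 2.54], [-0.95, 4.09], [0.21, 2.88], [-2.74, 2.74]. Speed limits (rad/s): [2.57, 2.57, 3.14, 3.14, 3.14, 3.14].

## Interface

Orientations are given as a unit quaternion [x, y, z, w].
In Python, from plant import sensors, viewer, arm gives the robot as it stands.
- The arm moves only by the shell command python3 -m handwheel 'ROWS' [FORCE]. ROWS is JSON, a list that holds one entry, the list of rows, each a list of 5 numbers: the opening, from 0 (shut) to 1 (fully open), then the shift along the tool's x, y, z in mm, then the turn about the tool's z in degrees. A call has 1 to 20 rows; each row is the pose to reach, as a shift and turn from the pose commanded when the call began, along the tool's axes at that moment; what a row does not reach only later rows make up. A row lasts 1/10 s, in which the tool goes at most 50 mm and 8.59 degrees, less where a joint would pass 70% of its speed; a pose out of reach is approached as far as the arm can. A call with a gripper value outside its range is refused whole. The fingers move at their own pace and stop on an object; FORCE is the grip in N (left out, the last holds). Time passes only in rows, so rows that repeat a pose let the fingers close. It gives the time, the measured TCP pose, the force, the opening and the grip force at its end, in the units of the state.
- sensors.observe(): the state, without advancing time (a new reading comes with each control period).
- viewer.get_image(name): name is "side" or "top"; returns (picture, depth): 400x640x3 uint8, red, green, blue; 400x640 float32, mm along the optical axis (not along the pixel's ray), 0 where there is no reading.
- viewer.camera_model(name): a dict with "camera_matrix" (3x3 intrinsics, pixels), "world_from_camera" (4x4, takes a point from camera to world coordinates). Camera axes: x right, y up, looking along -z (the intrinsics and any distortion apply to the point x, -y, -z); pixel columns grow to the right and rows downward; lengths in mm; the calibration is good to about 2 mm. A picture is of the moment at which its call begins. camera_model takes no time and is no camera call.
- arm.finish_job(): hands the job in; it is judged then, once.
The state is a dict: "clock": time; "joints": joint angles; "qd": joint speeds; "tau": joint torques, N m; "position": TCP position; "orientation": TCP orientation; "force": force on the tool from outside, world axes, zero at the start; "moment": the same for the moment, N m; "grip_width": finger opening in mm; "grasp_force": force on a finger pad.
Only numpy, scipy, OpenCV 4.12 (cv2) and the standard library are available. Lean on these libraries where they do the work, as an engineer would, in place of code of your own. Each camera call takes 0.05 s, during which the arm holds its last target. There are 200 camera calls.

## Working session

There is one attempt and no reset: what is moved stays moved. The work goes in short steps, Python scripts to look and compute and a shell command to move; the robot and the scene stay as the last step left them, time stands still between calls to the robot, and variables do not carry over. Pictures are saved under pics/ and viewed, at most 10 in all, crops included, and the job is handed in when it is done.

```bash
ls; mkdir -p pics
python3 - <<'E'
from plant import sensors, viewer
import cv2, numpy as np
s=sensors.observe(); print(s)
for n in ("top","side"):
    p,d=viewer.get_image(n); cv2.imwrite(f"pics/{n}0.png",p[:,:,::-1]); np.savez(f"{n}0.npz",p=p,d=d)
    print(n,viewer.camera_model(n))
E
```

```text
pics
{'clock': 0.0, 'joints': array([-1.36408440e+00,  2.45826400e-01,  1.55903923e+00, -3.54589100e-05,
        1.33873483e+00, -1.74114755e-01]), 'qd': array([ 2.67824587e-04,  8.51443298e-05, -1.44193015e-05, -1.26453794e-03,
       -2.21908013e-03,  1.65354250e-05]), 'tau': array([ 3.00984801e-03, -4.29508209e+01, -3.26126826e+01, -1.24006235e-05,
        5.32843173e-03, -3.99639447e-06]), 'position': array([ 241.47463913, -602.90459709,  252.15886071]), 'orientation': array([ 9.81924818e-01,  1.89268706e-01, -3.36092866e-05, -1.00348851e-03]), 'force': array([ 0.30005667, -0.81833293,  0.41712524]), 'moment': array([-0.01209509,  0.02349587,  0.01158801]), 'grasp_force': 0.0, 'grip_width': 85.17538444457489}
top {'camera_matrix': array([[376.83722684,   0.        , 315.37460133],
       [  0.        , 376.83722684, 196.96973149],
       [  0.        ,   0.        ,   1.        ]]), 'world_from_camera': array([[-2.13346856e-02,  9.98773989e-01, -4.46693391e-02,
         5.11194455e+02],
       [-9.99733801e-01, -2.17051130e-02, -7.82406874e-03,
         6.69562016e+01],
       [-8.78402940e-03,  4.44905241e-02,  9.98971188e-01,
         9.68608993e+02],
       [ 0.00000000e+00,  0.00000000e+00,  0.00000000e+00,
         1.00000000e+00]])}
side {'camera_matrix': array([[375.82727016,   0.        , 318.37035347],
       [  0.        , 375.82727016, 199.54253135],
       [  0.        ,   0.        ,   1.        ]]), 'world_from_camera': array([[-8.15071010e-01,  4.06625328e-01, -4.12692489e-01,
         2.16424689e+02],
       [-5.79305364e-01, -5.62126013e-01,  5.90270820e-01,
         5.89677232e+02],
       [ 8.03388223e-03,  7.20187607e-01,  6.93732851e-01,
         6.55278783e+02],
       [ 0.00000000e+00,  0.00000000e+00,  0.00000000e+00,
         1.00000000e+00]])}
```

View pics/top0.png

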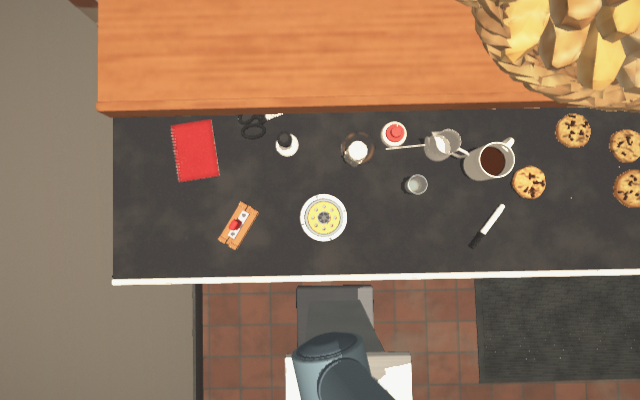

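View pics/side0.png

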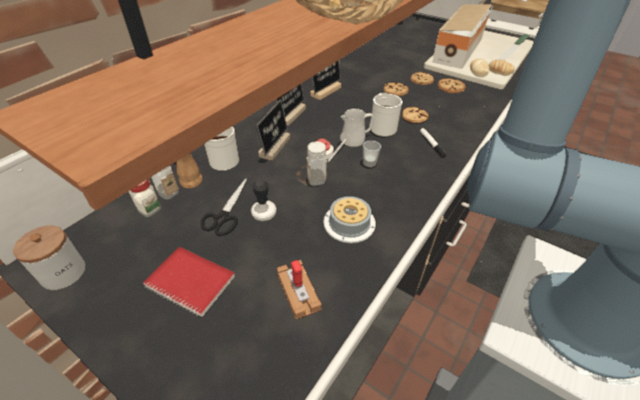

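```bash
cat > h.py <<'E'
import numpy as np, cv2
from plant import sensors, viewer
def ray(n,uv):
    m=viewer.camera_model(n);K=m["camera_matrix"];T=m["world_from_camera"]
    uv=np.atleast_2d(uv).astype(float)
    c=np.c_[(uv[:,0]-K[0,2])/K[0,0],-(uv[:,1]-K[1,2])/K[1,1],-np.ones(len(uv))]
    return T[:3,3],c@T[:3,:3].T
def atz(n,uv,z):
    o,r=ray(n,uv); return o+r*((z-o[2])/r[:,2])[:,None]
def cloud(n,d):
    v,u=np.mgrid[:400,:640]; o,r=ray(n,np.c_[u.ravel(),v.ravel()])
    return (o+r*d.ravel()[:,None]).reshape(400,640,3)
def rectify(n,p,c,z,half,s=5):
    "metric overhead view of plane z: right=-y, up=+x, s px per mm"
    m=viewer.camera_model(n);K=m["camera_matrix"];T=np.linalg.inv(m["world_from_camera"])
    N=int(2*half*s); j,i=np.meshgrid(np.arange(N),np.arange(N))
    X=np.stack([c[0]+half-i/s,c[1]+half-j/s,np.full(i.shape,z)],-1)@T[:3,:3].T+T[:3,3]
    u=K[0,0]*X[...,0]/-X[...,2]+K[0,2]; v=-K[1,1]*X[...,1]/-X[...,2]+K[1,2]
    return cv2.remap(p,u.astype(np.float32),v.astype(np.float32),cv2.INTER_CUBIC)
E
python3 - <<'E'
from h import *
im={};
for n,g,r in (("top",(324,217),(238,226)),("side",(350,213),(298,290))):
    z=np.load(n+"0.npz");p,d=z["p"],z["d"];C=cloud(n,d)
    print(n,"g",C[g[1],g[0]],"r",C[r[1],r[0]])
    hsv=cv2.cvtColor(p,cv2.COLOR_RGB2HSV)
    u0,v0=r
    m=np.zeros((400,640),bool);m[v0-32:v0+32,u0-32:u0+32]=1
    red=m&((hsv[...,0]<6)|(hsv[...,0]>174))&(hsv[...,1]>180)&(hsv[...,2]>90)
    P=C[red];print(" red n",red.sum(),np.median(P,0),P[:,2].max(), "top part",P[P[:,2]>P[:,2].max()-6].mean(0))
    # heights around grinder
    v,u=np.mgrid[:400,:640]; m=(np.hypot(u-g[0],v-g[1])<32)
    P=C[m]; h,e=np.histogram(P[:,2],bins=np.arange(-10,80,4));print(list(zip(e.astype(int),h)))
    top=P[(P[:,2]>38)&(P[:,2]<60)]; c,rr=cv2.minEnclosingCircle(top[:,:2].astype(np.float32));print(" cup",c,rr,top[:,2].mean())
    pl=P[P[:,2]>4]; c,rr=cv2.minEnclosingCircle(pl[:,:2].astype(np.float32));print(" plate",c,rr)
    v0,u0=r[1],r[0];m=np.zeros((400,640),bool);m[v0-40:v0+40,u0-40:u0+40]=1
    P=C[m&(C[...,2]>10)&(C[...,2]<30)]; print(" rest",cv2.minAreaRect(P[:,:2].astype(np.float32)),np.median(P[:,2]))
E
```

```text
top g [502.94248606  54.07439983  40.77371122] r [485.51522645 264.68383936  47.40355275]
 red n 28 [489.67482303 262.86133534  72.1603399 ] 83.81539669972824 top part [492.13879238 263.30733203  81.44661077]
[(np.int64(-10), np.int64(1)), (np.int64(-6), np.int64(206)), (np.int64(-2), np.int64(1098)), (np.int64(2), np.int64(314)), (np.int64(6), np.int64(347)), (np.int64(10), np.int64(68)), (np.int64(14), np.int64(36)), (np.int64(18), np.int64(101)), (np.int64(22), np.int64(37)), (np.int64(26), np.int64(22)), (np.int64(30), np.int64(32)), (np.int64(34), np.int64(38)), (np.int64(38), np.int64(87)), (np.int64(42), np.int64(527)), (np.int64(46), np.int64(267)), (np.int64(50), np.int64(5)), (np.int64(54), np.int64(0)), (np.int64(58), np.int64(0)), (np.int64(62), np.int64(0)), (np.int64(66), np.int64(0)), (np.int64(70), np.int64(0)), (np.int64(74), np.int64(0))]
 cup (503.4969482421875, 55.575679779052734) 46.752655029296875 44.80471493585718
 plate (498.12030029296875, 54.3033561706543) 74.19161987304688
 rest ((488.3244934082031, 271.653564453125), (52.783199310302734, 111.76150512695312
[... 476 characters left out ...]
, np.int64(86)), (np.int64(22), np.int64(41)), (np.int64(26), np.int64(51)), (np.int64(30), np.int64(56)), (np.int64(34), np.int64(86)), (np.int64(38), np.int64(142)), (np.int64(42), np.int64(582)), (np.int64(46), np.int64(192)), (np.int64(50), np.int64(0)), (np.int64(54), np.int64(0)), (np.int64(58), np.int64(0)), (np.int64(62), np.int64(0)), (np.int64(66), np.int64(0)), (np.int64(70), np.int64(0)), (np.int64(74), np.int64(0))]
 cup (500.31195068359375, 56.297096252441406) 47.07277297973633 44.21746890431467
 plate (372.98626708984375, 268.71240234375) 357.11346435546875
 rest ((485.2529296875, 271.7330322265625), (52.538265228271484, 113.12572479248047), 58.14908218383789) 17.9100828602119
```

Run:
```python
from h import *
t=[]
for n in ("top","side"):
    p=np.load(n+"0.npz")["p"]
    for c,z,hf in (((502,56),46.4,55),((487,272),22,65)):
        q=cv2.resize(rectify(n,p,c,z,hf,5),(400,300) if 0 else (300,300))[:,:,::-1].copy(); 
        cv2.drawMarker(q,(150,150),(0,255,0),cv2.MARKER_CROSS,12,1); t.append(q)
cv2.imwrite("pics/r1.png",np.vstack([np.hstack(t[:2]),np.hstack(t[2:])]))
```

```text
(no output)
```

View pics/r1.png

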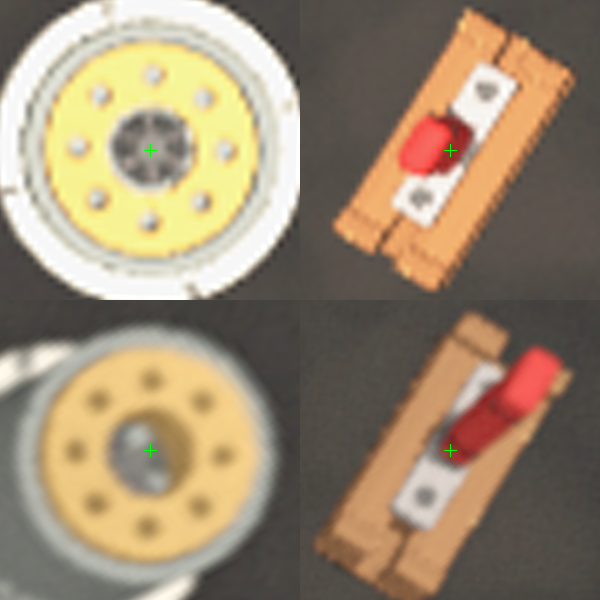

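```bash
cat > fit.py <<'E'
from h import *
from scipy.optimize import minimize
def holes(n,p,c=(502,56),z=46.2):
    hf,s=50,4;q=rectify(n,p,c,z,hf,s); q=cv2.GaussianBlur(q,(0,0),4)
    S=cv2.cvtColor(q,cv2.COLOR_RGB2HSV)[...,1 if n=="top" else 2].astype(np.float32)
    def cost(v):
        a=v[2]+np.arange(8)*np.pi/4; x=v[0]+27*np.cos(a); y=v[1]+27*np.sin(a)
        i=((c[0]+hf-x)*s).astype(np.float32)[None]; j=((c[1]+hf-y)*s).astype(np.float32)[None]
        return float(cv2.remap(S,j,i,cv2.INTER_LINEAR).mean())
    best=min((minimize(cost,[c[0],c[1],f],method="Nelder-Mead",options=dict(initial_simplex=[[c[0],c[1],f],[c[0]+2,c[1],f],[c[0],c[1]+2,f],[c[0],c[1],f+.15]])) for f in np.arange(-.4,.4,.13)),key=lambda r:r.fun)
    return best.x,best.fun
def mask_centre(n,p,c=(502,56),z=46.2):
    hf,s=50,4;q=rectify(n,p,c,z,hf,s);h=cv2.cvtColor(q,cv2.COLOR_RGB2HSV)
    m=((h[...,0]>10)&(h[...,0]<35)&(h[...,1]>90)&(h[...,2]>110)).astype(np.uint8)
    k=max(cv2.findContours(m,cv2.RETR_EXTERNAL,cv2.CHAIN_APPROX_NONE)[0],key=len)
    (j,i),ax,_=cv2.fitEllipse(cv2.convexHull(k)); return c[0]+hf-i/s,c[1]+hf-j/s,ax[0]/s,ax[1]/s
E
python3 - <<'E'
from fit import *
for n in ("top","side"):
    p=np.load(n+"0.npz")["p"]
    print(n,holes(n,p),mask_centre(n,p))
    C=(487,272);hf,s=70,4
    for z in (17,22.5):
        q=rectify(n,p,C,z,hf,s);h=cv2.cvtColor(q,cv2.COLOR_RGB2HSV)
        m=((h[...,0]>4)&(h[...,0]<25)&(h[...,1]>60)&(h[...,2]>60)).astype(np.uint8)
        k=max(cv2.findContours(m,cv2.RETR_EXTERNAL,cv2.CHAIN_APPROX_NONE)[0],key=len)
        (j,i),ax,a=cv2.minAreaRect(k); print(" rest",z,C[0]+hf-i/s,C[1]+hf-j/s,np.array(ax)/s,a)
    # steel bar top z=24
    q=rectify(n,p,C,24,hf,s);h=cv2.cvtColor(q,cv2.COLOR_RGB2HSV)
    m=((h[...,1]<50)&(h[...,2]>130)).astype(np.uint8)
    ks=[k for k in cv2.findContours(m,cv2.RETR_EXTERNAL,cv2.CHAIN_APPROX_NONE)[0] if len(k)>30]
    (j,i),ax,a=cv2.minAreaRect(np.vstack(ks)); print(" bar",C[0]+hf-i/s,C[1]+hf-j/s,np.array(ax)/s,a)
E
```

```text
top (array([502.37993124,  55.87528719,   0.75306631]), np.float64(11.1783447265625)) (502.37068939208984, 55.70018005371094, 78.54994201660156, 78.65937805175781)
 rest 17 486.20674896240234 271.1269226074219 [ 60.14151001 118.5       ] 31.890790939331055
 rest 22.5 486.35054779052734 269.97021484375 [ 59.7522316  117.82711792] 31.933996200561523
 bar 489.8103942871094 269.5716247558594 [19.37145805 73.80234528] 32.0053825378418
side (array([ 5.00751382e+02,  5.61795864e+01, -2.16270203e-02]), np.float64(175.53271484375)) (500.23411560058594, 57.28060531616211, 77.2132797241211, 78.25010681152344)
 rest 17 486.1299057006836 272.7884521484375 [ 61.17013931 131.06700134] 32.22620391845703
 rest 22.5 482.86527252197266 276.14745330810547 [ 60.57889557 127.70820618] 32.288143157958984
 bar 487.3988800048828 271.06319427490234 [20.35195923 76.55834961] 32.00538635253906
```

```bash
cat > goto.py <<'E'
import sys; from h import *
from scipy.spatial.transform import Rotation as R
def yaw(s): x=R.from_quat(s["orientation"]).as_matrix()[:,0]; return np.arctan2(x[1],x[0])
def go(x,y,z,yw):
    s=sensors.observe(); M=R.from_quat(s["orientation"]).as_matrix()
    d=M.T@(np.array([x,y,z])-s["position"]); t=-np.degrees((yw-yaw(s)+np.pi)%(2*np.pi)-np.pi)
    print("t%.1f pos"%s["clock"],s["position"].round(1),"yaw %.3f"%yaw(s),"j6 %.2f"%s["joints"][5],"shift",d.round(1),"turn %.1f"%t,"F",s["force"].round(1),"M",s["moment"].round(2),"grip",round(s["grip_width"],1),round(s["grasp_force"],1))
if __name__=="__main__": go(*[float(a) for a in sys.argv[1:5]])
E
python3 goto.py 488.6 270.3 250 2.583
```

```text
t0.1 pos [ 241.5 -603.   252.3] yaw 0.381 j6 -0.17 shift [ 554.  -718.9    3.7] turn -126.2 F [ 0.   1.  -0.1] M [-0.05  0.01 -0.03] grip 85.5 0.0
```

```bash
python3 -m handwheel '[[[0.6,50,-65,0,0],[0.6,100,-130,0,-8],[0.6,150,-195,0,-16],[0.6,200,-260,0,-24],[0.6,250,-325,0,-32],[0.6,300,-390,0,-40],[0.6,350,-455,0,-48],[0.6,400,-520,0,-56],[0.6,450,-584,0,-64],[0.6,500,-650,0,-72],[0.6,554,-719,0,-80],[0.6,554,-719,0,-88],[0.6,554,-719,0,-96],[0.6,554,-719,0,-104],[0.6,554,-719,0,-112],[0.6,554,-719,0,-120],[0.6,554,-719,0,-126],[0.6,554,-719,0,-126],[0.6,554,-719,0,-126],[0.6,554,-719,0,-126]]]'; python3 goto.py 488.6 270.3 110 2.583
```

```text
clock: 2.1
position: [488.3, 271.0, 252.5]
orientation: [0.276, 0.961, -0.001, -0.001]
force: [0.0, -0.3, -0.8]
grip_width: 51.0
grasp_force: 0.0
t2.1 pos [488.3 271.  252.5] yaw 2.582 j6 -0.71 shift [ -0.7  -0.2 142.5] turn -0.0 F [ 0.  -0.3 -0.8] M [-0.03 -0.05  0.03] grip 51.0 0.0
```

```bash
python3 -m handwheel '[[[0.6,-0.7,0,40,0],[0.6,-0.7,0,80,0],[0.6,-0.7,0,120,0],[0.6,-0.7,0,150,0],[0.6,-0.7,0,170,0],[0.6,-0.7,0,180,0],[0.6,-0.7,0,188,0],[0.6,-0.7,0,188,0],[0.2,-0.7,0,188,0],[0.0,-0.7,0,188,0],[0.0,-0.7,0,188,0],[0.0,-0.7,0,188,0],[0.0,-0.7,0,188,0],[0.0,-0.7,0,188,0]]]' 60; python3 goto.py 488.6 270.3 65 2.583
python3 - <<'E'
from h import *
t=[]
for n in ("top","side"):
    p,_=viewer.get_image(n)
    t.append(cv2.resize(rectify(n,p,(487,272),24,75,4),(400,400))[:,:,::-1])
cv2.imwrite("pics/g1.png",np.hstack(t))
E
```

```text
clock: 3.5
position: [490.0, 269.8, 66.4]
orientation: [0.277, 0.961, 0.0, 0.001]
force: [-0.9, -2.1, 5.9]
grip_width: 14.3
grasp_force: 60.4
t3.5 pos [490.  269.8  66.4] yaw 2.580 j6 -0.71 shift [ 1.5 -0.3  1.4] turn -0.2 F [-0.9 -2.1  5.9] M [-0.19  0.19  0.  ] grip 14.3 60.4
```

View pics/g1.png

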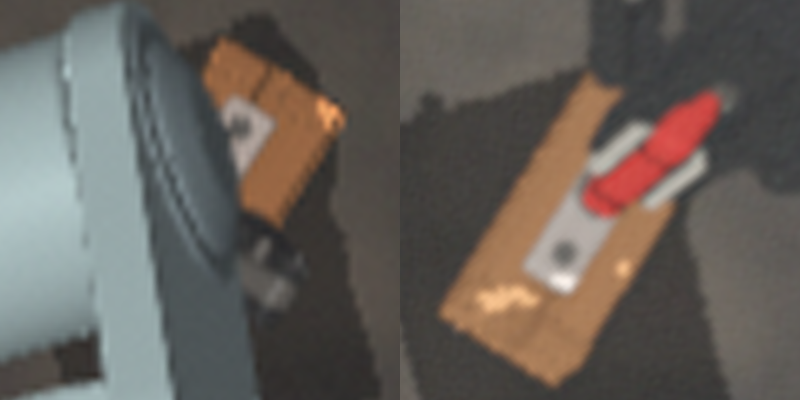

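```bash
python3 -m handwheel '[[[0,0,0,-15,0],[0,0,0,-30,0],[0,0,0,-50,0],[0,0,0,-65,0],[0,0,0,-65,0]]]' 100; python3 goto.py 502.3 55.7 131 3.11
```

```text
clock: 4.1
position: [491.0, 270.2, 133.6]
orientation: [0.277, 0.961, 0.002, 0.002]
force: [0.0, -0.2, -2.5]
grip_width: 13.5
grasp_force: 97.5
t4.1 pos [491.  270.2 133.6] yaw 2.580 j6 -0.71 shift [-123.8 -175.6    2.2] turn -30.4 F [ 0.  -0.2 -2.5] M [ 0.04  0.03 -0.  ] grip 13.5 97.5
```

```bash
python3 -m handwheel '[[[0,-20,-28,0,-5],[0,-42,-60,0,-12],[0,-66,-93,0,-20],[0,-90,-128,0,-27],[0,-110,-156,2,-30.4],[0,-120,-170,2,-30.4],[0,-123.8,-175.6,2,-30.4],[0,-123.8,-175.6,2,-30.4],[0,-123.8,-175.6,2,-30.4],[0,-123.8,-175.6,2,-30.4]]]'; python3 goto.py 502.3 55.7 115 3.11;python3 goto.py 502.3 55.7 115 3.11
python3 - <<'E'
from h import *
for n in ("top","side"):
    p,_=viewer.get_image(n); 
    cv2.imwrite(f"pics/o_{n}.png",p[:,:,::-1])
E
```

```text
clock: 5.1
position: [500.3, 56.0, 128.1]
orientation: [0.015, 1.0, 0.0, -0.0]
force: [0.4, 0.1, -2.0]
grip_width: 13.6
grasp_force: 97.9
t5.1 pos [500.3  56.  128.1] yaw 3.112 j6 -1.66 shift [-2.  -0.3 13.1] turn 0.1 F [ 0.4  0.1 -2. ] M [-0.01 -0.04  0.02] grip 13.6 97.9
t5.1 pos [500.3  56.  128.1] yaw 3.112 j6 -1.66 shift [-2.  -0.3 13.1] turn 0.1 F [ 0.4  0.1 -2. ] M [-0.01 -0.04  0.02] grip 13.6 97.9
```

```bash
python3 -m handwheel '[[[0,-1,0,5,0],[0,-1.5,0,10,0],[0,-1.5,0,15,0],[0,-1.5,0,17,0],[0,-1.5,0,17,0],[0,-1.5,0,17,0]]]'
python3 - <<'E'
from h import *; import goto
t=[]
for k in range(3):
    s=sensors.observe(); print(s["position"],s["force"],s["qd"].round(4))
    p,_=viewer.get_image("side"); t.append(p.astype(float))
q=np.mean(t,0).astype(np.uint8); np.save("s_h.npy",q)
a=rectify("side",q,(502,56),46.3,55,4); b=rectify("side",q,(502,56),67,55,4)
T=q[160:260,290:410]; 
cv2.imwrite("pics/h1.png",np.hstack([cv2.resize(a,(400,400)),cv2.resize(b,(400,400))])[:,:,::-1])
E
```

```text
clock: 5.8
position: [502.1, 54.9, 111.3]
orientation: [0.016, 1.0, -0.0, -0.0]
force: [0.0, -0.5, -1.1]
grip_width: 13.8
grasp_force: 97.9
[502.0643113   54.92398155 111.26617012] [ 0.02200975 -0.45998003 -1.06030015] [ 0.0001 -0.0041 -0.0037  0.001   0.0014  0.0013]
[502.16595718  54.91651837 111.42889668] [ 0.13021138  0.26905917 -2.11399382] [-0.0001 -0.0021 -0.0026 -0.0012 -0.0017  0.0018]
[502.21293985  54.92196149 111.5194286 ] [-0.41060142  0.02872862 -2.17719068] [ 0.0012 -0.0008 -0.0008  0.0017 -0.0002 -0.0009]
```

View pics/h1.png

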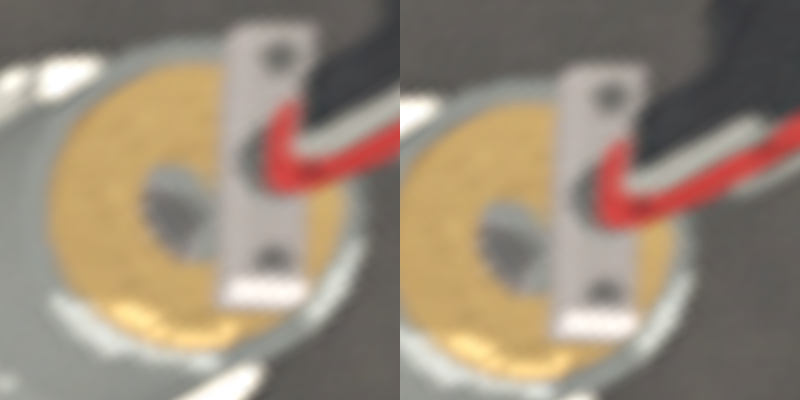

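```bash
python3 -m handwheel '[[[0,1.7,0.4,1,0],[0,1.7,0.4,3,0],[0,1.7,0.4,4,0],[0,1.7,0.4,5,0],[0,1.7,0.4,5.5,0],[0,1.7,0.4,6,0],[0,1.7,0.4,6.5,0],[0,1.7,0.4,6.5,0]]]'; python3 goto.py 502.3 55.7 115 3.11
```

```text
clock: 6.75
position: [500.3, 55.4, 104.7]
orientation: [0.016, 1.0, 0.0, -0.0]
force: [-0.7, 0.6, -2.2]
grip_width: 13.7
grasp_force: 97.9
t6.8 pos [500.3  55.4 104.7] yaw 3.110 j6 -1.65 shift [ -2.    0.4 -10.3] turn 0.0 F [-0.7  0.6 -2.2] M [0.   0.   0.04] grip 13.7 97.9
```

```bash
python3 -m handwheel '[[[0,0,0,0.5,0],[0,0,0,1,0],[0,0,0,1.5,0],[0,0,0,2,0],[0,0,0,2,0]]]'; python3 goto.py 502.3 55.7 115 3.11
```

```text
clock: 7.25
position: [500.4, 55.4, 102.8]
orientation: [0.016, 1.0, -0.0, 0.0]
force: [0.0, -0.2, -1.1]
grip_width: 13.9
grasp_force: 97.9
t7.2 pos [500.4  55.4 102.8] yaw 3.110 j6 -1.65 shift [ -1.9   0.4 -12.2] turn 0.0 F [ 0.  -0.2 -1.1] M [ 0.03 -0.01  0.04] grip 13.9 97.9
```

```bash
python3 -m handwheel '[[[0,0,0,0.5,0],[0,0,0,1,0],[0,0,0,1.5,0],[0,0,0,2,0],[0,0,0,2,0]]]'; python3 goto.py 502.3 55.7 115 3.11
```

```text
clock: 7.75
position: [500.7, 55.2, 101.0]
orientation: [0.016, 1.0, -0.0, 0.0]
force: [2.0, -1.0, -0.8]
grip_width: 14.2
grasp_force: 98.0
t7.8 pos [500.7  55.2 101. ] yaw 3.111 j6 -1.65 shift [ -1.6   0.5 -14. ] turn 0.0 F [ 2.  -1.  -0.8] M [-0.23 -0.22  0.  ] grip 14.2 98.0
```

```bash
python3 -m handwheel '[[[0,-0.5,-0.2,0.5,0],[0,-0.6,-0.3,1,0],[0,-0.6,-0.3,1.5,0],[0,-0.6,-0.3,2,0],[0,-0.6,-0.3,2,0]]]'; python3 goto.py 502.3 55.7 115 3.11
```

```text
clock: 8.25
position: [500.9, 55.1, 98.7]
orientation: [0.016, 1.0, -0.0, -0.0]
force: [0.6, -0.4, -2.1]
grip_width: 13.9
grasp_force: 98.0
t8.2 pos [500.9  55.1  98.7] yaw 3.111 j6 -1.66 shift [ -1.4   0.6 -16.3] turn 0.0 F [ 0.6 -0.4 -2.1] M [-0.17 -0.11  0.03] grip 13.9 98.0
```

```bash
python3 -m handwheel '[[[0,-0.2,-0.1,0.5,0],[0,-0.3,-0.2,1,0],[0,-0.3,-0.2,1.5,0],[0,-0.3,-0.2,2,0],[0,-0.3,-0.2,2.5,0],[0,-0.3,-0.2,2.5,0]]]'; python3 goto.py 502.3 55.7 115 3.11
```

```text
clock: 8.85
position: [501.1, 55.0, 96.1]
orientation: [0.016, 1.0, 0.0, -0.0]
force: [-0.2, -0.4, -1.7]
grip_width: 13.8
grasp_force: 98.0
t8.8 pos [501.1  55.   96.1] yaw 3.110 j6 -1.66 shift [ -1.2   0.8 -18.9] turn 0.0 F [-0.2 -0.4 -1.7] M [-0.05 -0.04 -0.03] grip 13.8 98.0
```

```bash
python3 -m handwheel '[[[0,0,0,0.5,0],[0,0,0,1,0],[0,0,0,1.5,0],[0,0,0,1.5,0]]]'; python3 goto.py 502.3 55.7 115 3.11
```

```text
clock: 9.25
position: [501.2, 54.9, 95.1]
orientation: [0.016, 1.0, 0.0, -0.0]
force: [-2.4, 0.6, 0.7]
grip_width: 14.1
grasp_force: 98.3
t9.2 pos [501.2  54.9  95.1] yaw 3.110 j6 -1.66 shift [ -1.    0.8 -19.9] turn 0.0 F [-2.4  0.6  0.7] M [0.01 0.33 0.01] grip 14.1 98.3
```

```bash
python3 -m handwheel '[[[0,-0.2,0,0,2],[0,-0.2,0,0.1,4],[0,-0.2,0,0.2,6],[0,-0.2,0,0.3,8],[0,-0.2,0,0.3,8]]]'; python3 goto.py 502.3 55.7 115 3.11
```

```text
clock: 9.75
position: [501.5, 54.4, 94.7]
orientation: [0.085, 0.996, -0.001, 0.0]
force: [-0.7, -4.1, 1.0]
grip_width: 14.0
grasp_force: 98.4
t9.8 pos [501.5  54.4  94.7] yaw 2.972 j6 -1.52 shift [ -0.6   1.4 -20.3] turn -7.9 F [-0.7 -4.1  1. ] M [-0.68  0.36  0.16] grip 14.0 98.4
```

```bash
python3 -m handwheel '[[[0,0,-0.4,0,2],[0,0,-0.8,0.1,4],[0,0,-0.8,0.2,6],[0,0,-0.8,0.3,8],[0,0,-0.8,0.3,8]]]'; python3 goto.py 502.3 55.7 115 3.11
```

```text
clock: 10.25
position: [501.4, 54.1, 94.3]
orientation: [0.154, 0.988, 0.0, 0.0]
force: [0.1, -1.0, -0.1]
grip_width: 14.1
grasp_force: 98.3
t10.2 pos [501.4  54.1  94.3] yaw 2.832 j6 -1.38 shift [ -0.4   1.8 -20.7] turn -15.9 F [ 0.1 -1.  -0.1] M [-0.19  0.12  0.06] grip 14.1 98.3
```

```bash
python3 -m handwheel '[[[0,0,-0.2,0,2],[0,0,-0.3,0.2,4],[0,0,-0.3,0.4,6],[0,0,-0.3,0.5,8]]]'; python3 goto.py 502.3 55.7 115 3.11
python3 - <<'E'
from h import *
p,_=viewer.get_image("side")
a=rectify("side",p,(502,56),46.3,55,4)
cv2.imwrite("pics/i1.png",cv2.resize(a,(500,500))[:,:,::-1])
E
```

```text
clock: 10.65
position: [501.4, 54.1, 93.8]
orientation: [0.223, 0.975, 0.0, 0.0]
force: [0.5, 1.3, -0.2]
grip_width: 13.9
grasp_force: 98.2
t10.7 pos [501.4  54.1  93.8] yaw 2.692 j6 -1.24 shift [ -0.1   1.9 -21.2] turn -24.0 F [ 0.5  1.3 -0.2] M [0.1  0.04 0.24] grip 13.9 98.2
```

View pics/i1.png

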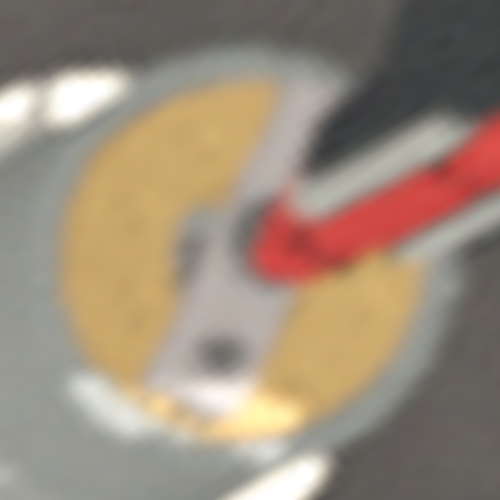

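```bash
python3 -m handwheel '[[[0,0,0.1,0.1,1.5],[0,0,0.1,0.2,3],[0,0,0.1,0.2,4.5]]]'; python3 goto.py 502.3 55.7 115 3.11;  python3 -m handwheel '[[[0,0,0,0.1,1],[0,0,0,0.2,2],[0,0,0,0.2,3]]]'; python3 goto.py 502.3 55.7 115 3.11
```

```text
clock: 11.0
position: [501.4, 54.0, 93.5]
orientation: [0.262, 0.965, 0.0, 0.0]
force: [-0.4, 0.2, -0.6]
grip_width: 13.7
grasp_force: 98.2
t11.0 pos [501.4  54.   93.5] yaw 2.611 j6 -1.16 shift [  0.    1.9 -21.5] turn -28.6 F [-0.4  0.2 -0.6] M [ 0.22 -0.08  0.25] grip 13.7 98.2
clock: 11.3
position: [501.4, 54.0, 93.4]
orientation: [0.287, 0.958, 0.0, 0.0]
force: [1.5, 2.2, 0.4]
grip_width: 13.8
grasp_force: 98.3
t11.3 pos [501.4  54.   93.4] yaw 2.560 j6 -1.11 shift [  0.2   1.9 -21.6] turn -31.5 F [1.5 2.2 0.4] M [ 0.34 -0.08  0.35] grip 13.8 98.3
```

```bash
python3 -m handwheel '[[[0,0,0.2,0.05,0.7],[0,0,0.2,0.1,1.4],[0,0,0.2,0.1,1.4]]]'; python3 goto.py 502.3 55.7 115 3.11
```

```text
clock: 11.6
position: [501.4, 54.1, 93.3]
orientation: [0.298, 0.955, -0.0, 0.0]
force: [-0.0, 0.8, 0.9]
grip_width: 14.0
grasp_force: 98.7
t11.6 pos [501.4  54.1  93.3] yaw 2.537 j6 -1.08 shift [  0.2   1.9 -21.7] turn -32.8 F [-0.   0.8  0.9] M [0.27 0.05 0.65] grip 14.0 98.7
```

```bash
python3 -m handwheel '[[[0,0,0.1,0.05,0.7],[0,0,0.1,0.1,1.4],[0,0,0.1,0.1,1.4]]]'; python3 goto.py 502.3 55.7 115 3.11
```

```text
clock: 11.9
position: [501.4, 54.1, 93.2]
orientation: [0.309, 0.951, -0.0, 0.0]
force: [-1.3, 0.5, 2.3]
grip_width: 13.8
grasp_force: 99.4
t11.9 pos [501.4  54.1  93.2] yaw 2.513 j6 -1.06 shift [  0.2   1.8 -21.8] turn -34.2 F [-1.3  0.5  2.3] M [0.14 0.15 1.02] grip 13.8 99.4
```

```bash
python3 -m handwheel '[[[0,0,0,0,-1],[0,0,0,0,-2],[0,0,0,0,-2],[0,0,0,0,-2],[0,0,0,0,-3],[0,0,0,-0.2,-4],[0,0,0,-0.3,-4.3],[0,0,0,-0.3,-4.3]]]'; python3 goto.py 501.4 54.1 140 2.54
```

```text
clock: 12.7
position: [501.5, 54.1, 93.3]
orientation: [0.274, 0.962, 0.0, 0.0]
force: [-0.2, 0.0, 2.7]
grip_width: 13.6
grasp_force: 98.7
t12.7 pos [501.5  54.1  93.3] yaw 2.586 j6 -1.13 shift [  0.   -0.1 -46.7] turn 2.7 F [-0.2  0.   2.7] M [-0.    0.1  -0.04] grip 13.6 98.7
```

```bash
python3 -m handwheel '[[[0,0,0,-1,0],[0,0,0,-2,0],[0,0,0,-3,0],[0,0,0,-4,0]]]'; python3 goto.py 490.5 270 135 2.58; python3 -m handwheel '[[[0,0,0,-2,0],[0,0,0,-4,0],[0,0,0,-7,0],[0,0,0,-10,0],[0,0,0,-20,0],[0,0,0,-35,0],[0,0,0,-40,0],[0,0,0,-40,0]]]'; python3 goto.py 490.5 270 135 2.58
```

```text
clock: 13.1
position: [501.0, 54.2, 97.1]
orientation: [0.274, 0.962, -0.0, -0.0]
force: [0.6, -0.6, -1.7]
grip_width: 14.0
grasp_force: 97.8
t13.1 pos [501.   54.2  97.1] yaw 2.587 j6 -1.13 shift [122.6 177.9 -37.9] turn 0.4 F [ 0.6 -0.6 -1.7] M [ 0.02 -0.1   0.03] grip 14.0 97.8
clock: 13.9
position: [502.2, 54.1, 138.7]
orientation: [0.274, 0.962, 0.0, 0.001]
force: [-0.3, 0.7, -2.7]
grip_width: 14.1
grasp_force: 97.8
t13.9 pos [502.2  54.1 138.7] yaw 2.587 j6 -1.13 shift [123.7 177.4   3.6] turn 0.4 F [-0.3  0.7 -2.7] M [-0.05 -0.01  0.01] grip 14.1 97.8
```

```bash
python3 -m handwheel '[[[0,20,29,0,0],[0,45,65,0,0],[0,72,103,0,0],[0,96,138,3,0],[0,112,160,3,0],[0,120,172,3,0],[0,123.7,177.4,3,0.4],[0,123.7,177.4,3,0.4],[0,123.7,177.4,3,0.4],[0,123.7,177.4,3,0.4]]]'
python3 - <<'E'
from h import *
import goto; goto.go(490,269.8,66.4,2.58)
C={}
for n in ("top","side"):
    p,d=viewer.get_image(n); np.savez(n+"1.npz",p=p,d=d)
import fit
for n in ("top","side"):
    for k in "01":
        z=np.load(n+k+".npz"); C=cloud(n,z["d"]); 
        r=np.hypot(C[...,0]-501.5,C[...,1]-56); 
        print(n,k,fit.holes(n,z["p"])[0], "ring z",C[(r<33)&(r>20)&(C[...,2]<60)][:,2].mean(),"rim z",np.median(C[(r<45)&(r>42)&(C[...,2]>38)&(C[...,2]<60)][:,2]))
t=[rectify("top",np.load("top1.npz")["p"],(502,56),44,55,4),rectify("side",np.load("side1.npz")["p"],(488,271),40,55,4)]
cv2.imwrite("pics/f1.png",np.hstack([cv2.resize(a,(400,400)) for a in t])[:,:,::-1])
E
```

```text
clock: 14.9
position: [489.9, 269.0, 134.4]
orientation: [0.278, 0.961, -0.0, -0.0]
force: [0.1, 0.4, -1.9]
grip_width: 13.7
grasp_force: 98.2
t14.9 pos [489.9 269.  134.4] yaw 2.578 j6 -0.71 shift [ 0.4  0.7 68. ] turn -0.1 F [ 0.1  0.4 -1.9] M [0.   0.03 0.01] grip 13.7 98.2
top 0 [502.37993124  55.87528719   0.75306631] ring z 40.70960132779118 rim z 44.07997037623517
top 1 [5.02564037e+02 5.58889227e+01 2.66237313e-01] ring z 39.21768935141323 rim z 43.95204550192204
side 0 [ 5.00751382e+02  5.61795864e+01 -2.16270203e-02] ring z 24.65728272847648 rim z 44.0009306875387
side 1 [499.87860105  57.45823857  -0.51827289] ring z 18.740036947003755 rim z 43.72752794591929
```

View pics/f1.png

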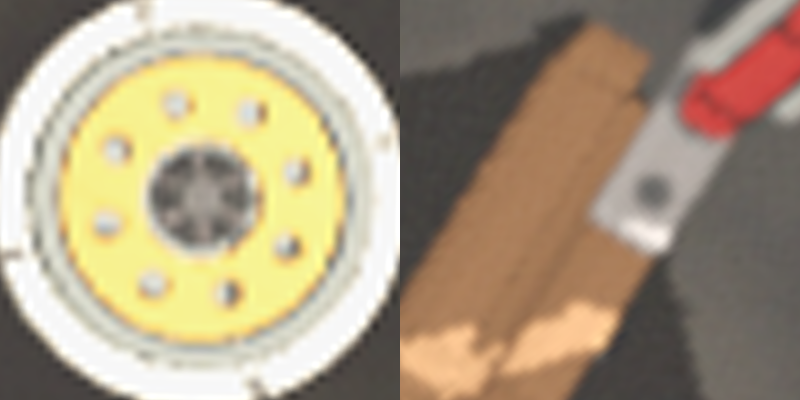

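```bash
python3 -m handwheel '[[[0,0.4,0.7,15,0],[0,0.4,0.7,30,0],[0,0.4,0.7,42,0],[0,0.4,0.7,48,0],[0,0.4,0.7,52,0],[0,0.4,0.7,54,0],[0,0.4,0.7,54,0]]]';python3 goto.py 490 269.8 66.4 2.58
```

```text
clock: 15.7
position: [489.8, 271.0, 80.4]
orientation: [0.277, 0.961, 0.0, 0.0]
force: [0.3, -0.5, -2.7]
grip_width: 13.9
grasp_force: 98.2
t15.7 pos [489.8 271.   80.4] yaw 2.580 j6 -0.71 shift [-0.8 -0.9 14. ] turn 0.0 F [ 0.3 -0.5 -2.7] M [-0.03  0.02 -0.  ] grip 13.9 98.2
```

```bash
python3 -m handwheel '[[[0,-0.8,-0.9,1,0],[0,-0.8,-0.9,3,0],[0,-0.8,-0.9,5,0],[0,-0.8,-0.9,6,0],[0,-0.8,-0.9,7,0],[0,-0.8,-0.9,8,0],[0,-0.8,-0.9,8,0]]]';python3 goto.py 490 269.8 66.4 2.58
```

```text
clock: 16.4
position: [489.8, 269.7, 72.2]
orientation: [0.277, 0.961, -0.0, -0.0]
force: [0.2, 0.7, -2.1]
grip_width: 13.9
grasp_force: 98.2
t16.4 pos [489.8 269.7  72.2] yaw 2.580 j6 -0.71 shift [-0.1  0.2  5.8] turn -0.0 F [ 0.2  0.7 -2.1] M [ 0.01 -0.04  0.03] grip 13.9 98.2
```

Pins are in the groove (below deck level, no contact). Lower on, slowly.

```bash
python3 -m handwheel '[[[0,0,0.2,1,0],[0,0,0.2,2,0],[0,0,0.2,3,0],[0,0,0.2,4,0],[0,0,0.2,5,0],[0,0,0.2,5.5,0],[0,0,0.2,6,0],[0,0,0.2,6,0]]]';python3 goto.py 490 269.8 66.4 2.58
```

```text
clock: 17.2
position: [490.1, 269.9, 66.5]
orientation: [0.277, 0.961, 0.0, 0.0]
force: [-0.6, 0.2, -1.1]
grip_width: 13.9
grasp_force: 98.5
t17.2 pos [490.1 269.9  66.5] yaw 2.580 j6 -0.71 shift [ 0.  -0.1  0.1] turn -0.0 F [-0.6  0.2 -1.1] M [-0.04  0.1   0.02] grip 13.9 98.5
```

```bash
python3 -m handwheel '[[[0.2,0,0,0.3,0],[0.3,0,0,0.3,0],[0.5,0,0,0.3,0],[0.5,0,0,0.3,0],[0.5,0,0,0.3,0],[0.5,0,0,0.3,0],[0.5,0,0,-10,0],[0.5,0,0,-30,0],[0.5,0,0,-60,0],[0.5,0,0,-100,0],[0.5,0,0,-140,0],[0.5,0,0,-180,0],[0.5,-60,-60,-180,0],[0.5,-100,-100,-180,0],[0.5,-140,-140,-180,0],[0.5,-150,-150,-180,0],[0.5,-150,-150,-180,0],[0.5,-150,-150,-180,0]]]' 20
python3 - <<'E'
from h import *
t=[]
for n in ("top","side"):
    p,d=viewer.get_image(n); t.append(cv2.resize(rectify(n,p,(487,272),22,65,4),(400,400))[:,:,::-1])
    C=(487,272);hf,s=70,4
    q=rectify(n,p,C,24,hf,s);h=cv2.cvtColor(q,cv2.COLOR_RGB2HSV)
    m=((h[...,1]<50)&(h[...,2]>130)).astype(np.uint8)
    ks=[k for k in cv2.findContours(m,cv2.RETR_EXTERNAL,cv2.CHAIN_APPROX_NONE)[0] if len(k)>30]
    if ks: (j,i),ax,a=cv2.minAreaRect(np.vstack(ks)); print(n," bar",C[0]+hf-i/s,C[1]+hf-j/s,np.array(ax)/s,a)
cv2.imwrite("pics/e1.png",np.hstack(t)); s=sensors.observe(); print(s["force"],s["qd"].round(3),s["clock"])
E
```

```text
clock: 19.0
position: [537.4, 61.6, 247.1]
orientation: [0.279, 0.96, 0.0, 0.0]
force: [-0.7, 0.1, -0.6]
grip_width: 42.9
grasp_force: 0.0
top  bar 490.8558807373047 271.16788482666016 [19.37001038 73.56284332] 31.95810890197754
side  bar 488.5291748046875 272.64774322509766 [20.82492638 76.89447021] 32.08218765258789
[-0.77521337  1.0062422  -0.09109744] [ 0.026  0.     0.004 -0.003 -0.003 -0.004] 19.1
```

View pics/e1.png

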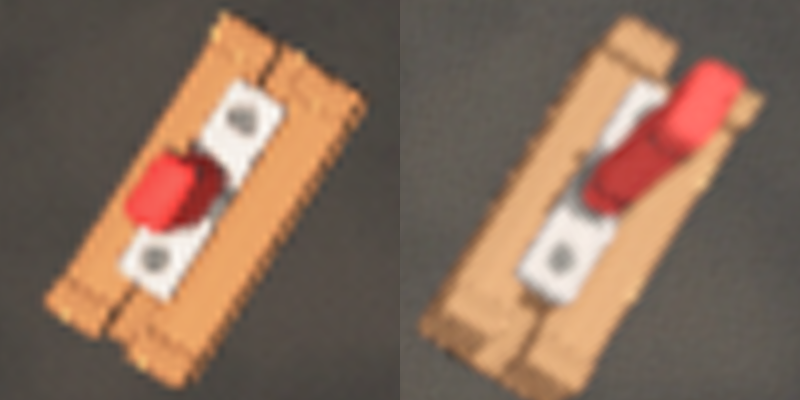

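```bash
python3 -m handwheel '[[[0.5,0,0,0,0],[0.5,0,0,0,0],[0.5,0,0,0,0],[0.5,0,0,0,0]]]'; python3 -c "
from plant import arm; print(arm.finish_job())"
```

```text
clock: 19.5
position: [537.0, 63.7, 246.4]
orientation: [0.277, 0.961, 0.0, -0.0]
force: [0.2, -0.3, -0.1]
grip_width: 43.1
grasp_force: 0.0
the job is handed in; nothing more can be done
None
```

The job is handed in with no verdict returned: the spanner's pins seated and it turned the ring about 0.49 rad clockwise to what felt like its hard stop (flushness judged from torque and sink, not measured directly), briefly reading about 1.0 N m there against the advised 0.7, and the spanner is back in its groove, pins down and released.

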